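# Close up two slumped book rows with the matching book-ends

### The job

On the library desk two short rows of pocket books each have a book-end at one end only, and the last book of each has slumped. For each row find the loose book-end of the same shape and size as the one already standing there, and set it square and in line against the open end with its flat face to the books, so that all the books stand upright and packed without gaps between a matching pair. Do not shove the rows along the desk, and leave the odd book-end and the other things where they are.

Things in the scene. Friction and masses are not known exactly. Their poses are not given: they have to be found in the camera images.
- round_stand_mid (a point): plain oak book-end, 140 mm tall, 45 mm wide, foot 80 mm long; back rounded (70 mm radius) up to a 10 mm long top; 0.6 kg, free-standing, flat face against the first of a row of three pocket books. Point: half-way up (70 mm), mid-width, 30 mm behind the flat face; x points straight out of the flat face, z up. The row runs from it along its x and is open at the far end
- slope_stand_mid (a point): plain oak book-end, 140 mm tall, 45 mm wide, foot 88 mm long; back sloping straight up to a 34 mm long top; 0.6 kg, free-standing, flat face against the first of a row of three pocket books. Point: half-way up (70 mm), mid-width, 30 mm behind the flat face; x points straight out of the flat face, z up. The row runs from it along its x and is open at the far end
- round_book1_mid (a point): pocket book 140 mm tall, 100 mm deep, 26 mm thick, about 0.25 kg, number 1 from the book-end in the row held by round_stand, standing upright. Point: its centre; x along its thickness away from the book-end, z along its height
- round_book2_mid (a point): pocket book 140 mm tall, 100 mm deep, 22 mm thick, about 0.25 kg, number 2 from the book-end in the row held by round_stand, standing upright. Point: its centre; x along its thickness away from the book-end, z along its height
- round_book3_mid (a point): pocket book 140 mm tall, 100 mm deep, 30 mm thick, about 0.25 kg, number 3 from the book-end in the row held by round_stand: slumped, top leaning on book 2 at about 17 degrees, foot about 40 mm out; pushed at the foot towards the row it slides, stands up and closes on book 2. Point: its centre; x along its thickness away from the book-end, z along its height
- slope_book1_mid (a point): pocket book 140 mm tall, 100 mm deep, 24 mm thick, about 0.25 kg, number 1 from the book-end in the row held by slope_stand, standing upright. Point: its centre; x along its thickness away from the book-end, z along its height
- slope_book2_mid (a point): pocket book 140 mm tall, 100 mm deep, 30 mm thick, about 0.25 kg, number 2 from the book-end in the row held by slope_stand, standing upright. Point: its centre; x along its thickness away from the book-end, z along its height
- slope_book3_mid (a point): pocket book 140 mm tall, 100 mm deep, 28 mm thick, about 0.25 kg, number 3 from the book-end in the row held by slope_stand: slumped, top leaning on book 2 at about 17 degrees, foot about 40 mm out; pushed at the foot towards the row it slides, stands up and closes on book 2. Point: its centre; x along its thickness away from the book-end, z along its height
- round_loose_mid (a point): loose plain oak book-end standing on the desk, 140 mm tall, 45 mm wide, foot 80 mm long; back rounded (70 mm radius) up to a 10 mm long top, 0.6 kg. Point: half-way up (70 mm), mid-width, 30 mm behind the flat face; x points straight out of the flat face, z up
- slope_loose_mid (a point): loose plain oak book-end standing on the desk, 140 mm tall, 45 mm wide, foot 88 mm long; back sloping straight up to a 34 mm long top, 0.6 kg. Point: half-way up (70 mm), mid-width, 30 mm behind the flat face; x points straight out of the flat face, z up
- small_loose_mid (a point): loose plain oak book-end standing on the desk, rounded back like a quarter-round but smaller: 105 mm tall, 60 mm long at the foot, 45 mm wide. The point lies half-way up (52 mm above the foot), mid-width, 22 mm behind the flat face; x points out of the flat face, z up
- date_stamp: small date stamp standing on the desk, 44 x 26 mm foot, 84 mm tall; origin at the centre of its underside
- pen_cup: empty black pen cup, 68 mm wide, 85 mm tall; origin at the centre of its underside
- tape_roll: roll of clear packing tape lying flat, 100 mm wide, 48 mm high; origin at the centre of its underside

How it is judged (in metres and radians):
At the end, for the whole second after the job is handed in: Each row is packed (face to face within 6 mm of its books' total thickness) between its matching pair; the set book-end is within 20 mm of the row's line, square within 0.1 rad, upright within 0.05, at rest; all books on the desk, upright within 0.06 rad and within 25 mm of the line (x of round_loose_mid in the frame of round_stand_mid between 0.132 and 0.144 m and y of round_loose_mid in the frame of round_stand_mid between -0.02 and 0.02 m and angle between the x axis of round_loose_mid and the x axis of round_stand_mid, either way round below 0.1 rad and angle between each of round_loose_mid, round_stand_mid, slope_loose_mid, slope_stand_mid's own z axis and vertical below 0.05 rad and height (world z) of each of round_loose_mid, round_book1_mid, round_book2_mid, round_book3_mid, slope_loose_mid, slope_book1_mid, slope_book2_mid, slope_book3_mid below 0.075 m and linear speed of each of round_loose, slope_loose below 0.01 m/s and angle between each of round_book1_mid, round_book2_mid, round_book3_mid, slope_book1_mid, slope_book2_mid, slope_book3_mid's own z axis and vertical below 0.06 rad and y of round_book1_mid in the frame of round_stand_mid between -0.025 and 0.025 m and y of round_book2_mid in the frame of round_stand_mid between -0.025 and 0.025 m and y of round_book3_mid in the frame of round_stand_mid between -0.025 and 0.025 m and x of slope_loose_mid in the frame of slope_stand_mid between 0.136 and 0.148 m and y of slope_loose_mid in the frame of slope_stand_mid between -0.02 and 0.02 m and angle between the x axis of slope_loose_mid and the x axis of slope_stand_mid, either way round below 0.1 rad and y of slope_book1_mid in the frame of slope_stand_mid between -0.025 and 0.025 m and y of slope_book2_mid in the frame of slope_stand_mid between -0.025 and 0.025 m and y of slope_book3_mid in the frame of slope_stand_mid between -0.025 and 0.025 m); the robot touches nothing.
It fails at once if a row is shoved along the desk: its standing book-end is moved more than 30 mm (distance of any of round_stand_mid, slope_stand_mid from where it was at the start of the episode above 0.03 m).
It fails at once if the odd book-end is moved more than 30 mm (distance of small_loose_mid from where it was at the start of the episode above 0.03 m).
It fails at once if the date stamp, pen cup or tape roll is moved more than 30 mm (distance of any of date_stamp, pen_cup, tape_roll from where it was at the start of the episode above 0.03 m).
It fails at once if a book is knocked down (angle between any of round_book1_mid, round_book2_mid, round_book3_mid, slope_book1_mid, slope_book2_mid, slope_book3_mid's own z axis and vertical above 0.7 rad).
It also fails if it takes over 64 s, if anything falls off the work surface, if the arm or the gripper's body presses on something with over 40 N, if the wrist force passes 120 N, or if a joint passes its speed limit or range.

### The arm

A 6-joint arm with a two-finger parallel gripper is mounted at the origin on the work surface. World frame = base frame: x ahead of the robot, y to its left, z up, the work surface at z = 0. Lengths are in mm, angles in degrees, forces in N, time in s.
With the tool pointing down it reaches from about 300 to 850 mm from the base axis. Payload 4.2 kg.
Tool frame: the origin (TCP) lies on the centre line of the jaws, within the pads' length; the fingertips stand 14 mm ahead of it and the grasp point (between the pads) lies 5 mm behind it (env.finger_overhang is the z of the fingertips in the tool frame, in mm); z points along the fingers, y is the line along which they close (so a half turn about z gives the same grasp; the last joint's range is limited). The gripper opens to 91 mm and grips with 3 to 60 N. Pads are 32 mm wide; open, the fingers measure 118 mm over their backs; the gripper's body (76 mm by 178 mm) begins 60 mm behind the grasp point.
Start: joints at [-78.381, 18.312, 89.639, -0, 72.044, -1.146], TCP at [127.054, -560.802, 227.976] pointing down, gripper open.
Joint ranges: [-177.97, 177.97], [-48.28, 115.42], [12.27, 149.76], [-77.06, 257.06], [2.81, 150.46], [-146.56, 146.56]. Speed limits (degrees/s): [147.25, 147.25, 180, 180, 180, 180].

### API

Orientations are given as [roll, pitch, yaw] about the fixed x, y, z axes, in that order (R = Rz(yaw) Ry(pitch) Rx(roll)).
In Python, from workcell import sensors, viewer, env gives the robot as it stands. The module is installed in compiled form; this text tells all that it offers.
- The arm moves only by the tool step_arm, never from a script. Its argument "plan" is one flat list of numbers, 6 for each row, row after row: the shift along the tool's x, y, z in cm, then the turn, a rotation vector about the tool's x, y, z in rad. In form: [x, y, z, wx, wy, wz, x, y, z, wx, wy, wz, ...]. A call has 1 to 5 rows; each row shifts and turns the commanded pose from where the row before left it, along the tool's axes as they then stand; what a row does not reach is not made up. A row lasts 1/12 s, in which the tool goes at most 41.7 mm and 7.16 degrees, less where a joint would pass 70% of its speed; a pose out of reach is approached as far as the arm can. A call is refused whole if a number of a shift passes 4.17 or a number of a turn 0.125, either way. A call with a gripper value outside its range is refused whole. "hand" is the finger opening in cm, from 0 to 9.12, set as the call begins (left out, the last holds). The fingers move at their own pace and stop on an object; "newtons" is the grip in N (left out, the last holds). Time passes only in rows, so rows that do not move let the fingers close. It gives the time, the measured TCP pose, the force, the opening and the grip force at its end, in the units of the state.
- sensors.state(): the state, without advancing time (a new reading comes with each control period).
- viewer.grab_frame(name): name is "scene" or "top"; returns a dict with "img" (384x512x3 uint8, red, green, blue), "fx", "fy", "cx", "cy" (pixels), "k1" (the pictures are not rectified: a ray, as slopes to the right and down, at radius r is drawn at 1 + k1 r^2 times it, then the intrinsics apply), "position" and "attitude" of the camera in the world. Camera axes: x right, y down, z forward; pixel columns grow to the right and rows downward; lengths in mm; the calibration is good to about 2 mm. A picture is of the moment at which its call begins. There is no depth.
- env.job_done(): hands the job in; it is judged then, once.
Trained networks look in a picture, given as the dict that the camera call returned (one of the last four; its "shot" number tells which), for a name from the list of things; names that differ only in an ending like _2 or _b are one class to them, and where a whole thing is asked for, a point or a joint stands for the part that bears it (a point fixed in the world has none). Each returns a list of dicts, best first, with "score" (0 to 1); they miss things now and then, are a little off and sometimes report something else, mostly with a low value. They report only what shows in the picture. A call takes as long as a camera call.
- viewer.boxes_of(name, picture): "location" ([column, row] in pixels, amid what is visible of it).
- viewer.pinpoint(name, picture): "location" ([column, row] in pixels: a listed point, or the origin of a listed thing).
The state is a dict: "time_s": time; "qpos": joint angles; "qvel": joint speeds; "effort": joint torques, N m; "ee_pos": TCP position; "ee_rot": TCP orientation; "force": force on the tool from outside, world axes, zero at the start; "torque": the same for the moment, N m; "gripper_width": finger opening in mm; "gripper_force": force on a finger pad.
Only numpy, scipy, OpenCV 4.12 (cv2) and the standard library are available. Lean on these libraries where they do the work, as an engineer would, in place of code of your own. Each camera call takes 0.05 s, during which the arm holds its last target. There are 200 camera calls.

## Working session

There is one attempt and no reset: what is moved stays moved. The work goes in short steps, Python scripts to look and compute and a tool call to move; the robot and the scene stay as the last step left them, time stands still between calls to the robot, and variables do not carry over. Pictures are saved under pics/ and viewed, at most 10 in all, crops included, and the job is handed in when it is done.

Besides the shell and the picture viewer there is one more tool, called after "Call:" in YAML: its name, and indented under it one key for each argument. step_arm: Moves the arm, as the interface text tells. Its arguments: {"type":"object","properties":{"plan":{"type":"array","items":{"type":"number"}},"hand":{"type":"number"},"newtons":{"type":"number"}},"required":["plan"]}

```bash
mkdir -p pics
cat > h.py <<'E'
import numpy as np, cv2
from workcell import sensors, viewer, env
from scipy.spatial.transform import Rotation as R
def cam(p):
    return np.array(p["position"],float), p["attitude"]
def rot(a):
    a=np.array(a,float)
    return a if a.shape==(3,3) else R.from_euler('xyz',a,degrees=True).as_matrix()
def ray(p,uv):
    K=np.array([[p["fx"],0,p["cx"]],[0,p["fy"],p["cy"]],[0,0,1.]])
    x,y=(uv[0]-p["cx"])/p["fx"],(uv[1]-p["cy"])/p["fy"]
    rd=np.hypot(x,y); r=rd
    for _ in range(20): r=rd/(1+p["k1"]*r*r)
    s=r/rd if rd else 1
    return rot(p["attitude"])@np.array([x*s,y*s,1.])
def at_z(p,uv,z):
    d=ray(p,uv); c=np.array(p["position"],float); return c+d*(z-c[2])/d[2]
def proj(p,P):
    q=rot(p["attitude"]).T@(np.array(P,float)-np.array(p["position"],float)); x,y=q[0]/q[2],q[1]/q[2]
    k=1+p["k1"]*(x*x+y*y); return np.array([p["fx"]*x*k+p["cx"],p["fy"]*y*k+p["cy"]])
def tri(ps,uvs):
    A=np.zeros((3,3));b=np.zeros(3)
    for p,u in zip(ps,uvs):
        d=ray(p,u);d/=np.linalg.norm(d);M=np.eye(3)-np.outer(d,d);A+=M;b+=M@np.array(p["position"],float)
    return np.linalg.solve(A,b)
E
cat > look.py <<'E'
from h import *
import sys
T=viewer.grab_frame("top");S=viewer.grab_frame("scene")
for p,n in((T,"top"),(S,"scene")):
    cv2.imwrite(f"pics/{n}{sys.argv[1]}.png",cv2.resize(p["img"][:,:,::-1],(800,600),interpolation=cv2.INTER_CUBIC))
    print(n,p["position"],p["attitude"],p["fx"],p["k1"])
names={k:70 for k in["round_stand_mid","slope_stand_mid","round_book1_mid","round_book2_mid","round_book3_mid","slope_book1_mid","slope_book2_mid","slope_book3_mid","round_loose_mid","slope_loose_mid"]}
names.update(small_loose_mid=52,date_stamp=0,pen_cup=0,tape_roll=0)
for n,z in names.items():
    for p,c in((T,"top"),(S,"scn")):
        print(n,c,[(np.round(d["location"]).astype(int).tolist(),round(d["score"],2),at_z(p,d["location"],z)[:2].round().astype(int).tolist()) for d in viewer.pinpoint(n,p)[:3]])
print(sensors.state())
E
python3 look.py 0
```

```text
top [ 311.92730878    4.57680729 1277.27119123] [-170.99047308   -1.35120225  -91.60105667] 368.22154351228636 -0.028263639104882478
scene [1362.56383616 -401.37142463  837.58977196] [-129.01261843   -1.37718015   65.49916311] 458.61935968599226 -0.03329810692894558
round_stand_mid top [([126, 157], 0.91, [623, 386])]
round_stand_mid scn [([402, 181], 0.62, [618, 396])]
slope_stand_mid top [([249, 158], 0.81, [607, -27])]
slope_stand_mid scn [([263, 220], 0.79, [614, -27]), ([246, 180], 0.59, [447, -3])]
round_book1_mid top [([134, 155], 0.71, [627, 358])]
round_book1_mid scn [([391, 185], 0.64, [622, 355]), ([242, 182], 0.52, [449, -15]), ([400, 180], 0.35, [614, 393])]
round_book2_mid top [([146, 156], 0.75, [624, 318])]
round_book2_mid scn [([379, 186], 0.91, [613, 324])]
round_book3_mid top [([158, 156], 0.56, [622, 278])]
round_book3_mid scn [([370, 191], 0.94, [622, 287])]
slope_book1_mid top [([261, 155], 0.61, [619, -67]), ([286, 159], 0.39, [602, -152])]
slope_book1_mid scn [([245, 225], 0.95, [611, -76])]
slope_book2_mid top [([275, 156], 0.72, [613, -115])]
slope_book2_mid
[... 887 characters left out ...]
 329])]
tape_roll scn []
{'time_s': 1.5, 'qpos': array([-7.83811524e+01,  1.83141581e+01,  8.96394004e+01, -1.02925850e-03,
        7.20413516e+01, -1.14657999e+00]), 'qvel': array([-0.01298979,  0.02208871,  0.02378217,  0.03714554,  0.00955058,
        0.02661769]), 'effort': array([-1.73357471e-04, -4.12349224e+01, -2.32228553e+01,  7.27683795e-02,
        3.77485401e-02, -8.66186696e-06]), 'ee_pos': array([ 127.04698068, -560.81967847,  227.95055048]), 'ee_rot': array([1.79994931e+02, 1.08079246e-03, 1.27657449e+01]), 'force': array([ 0.64802058, -0.9630369 ,  0.43528235]), 'torque': array([-0.00986162,  0.00899686, -0.02524835]), 'gripper_force': 0.0, 'gripper_width': 91.50150044665905}
```

View pics/top0.png

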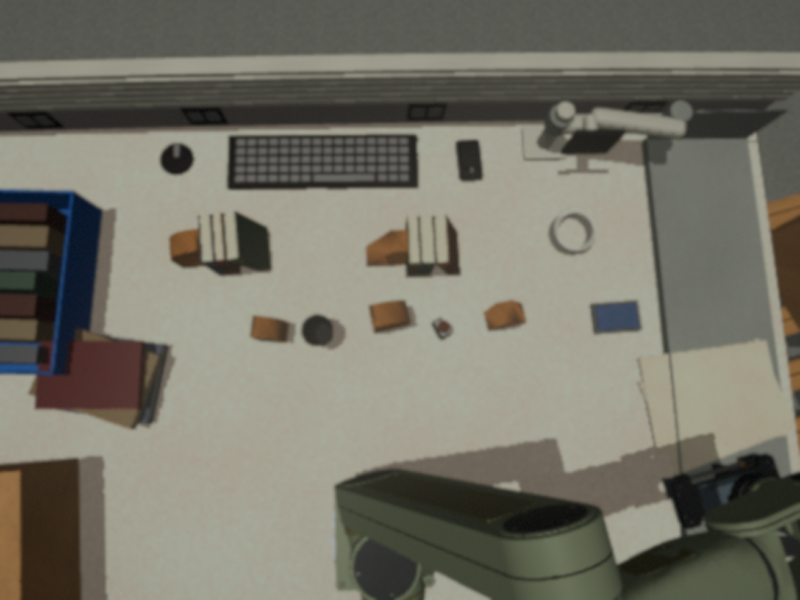

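View pics/scene0.png

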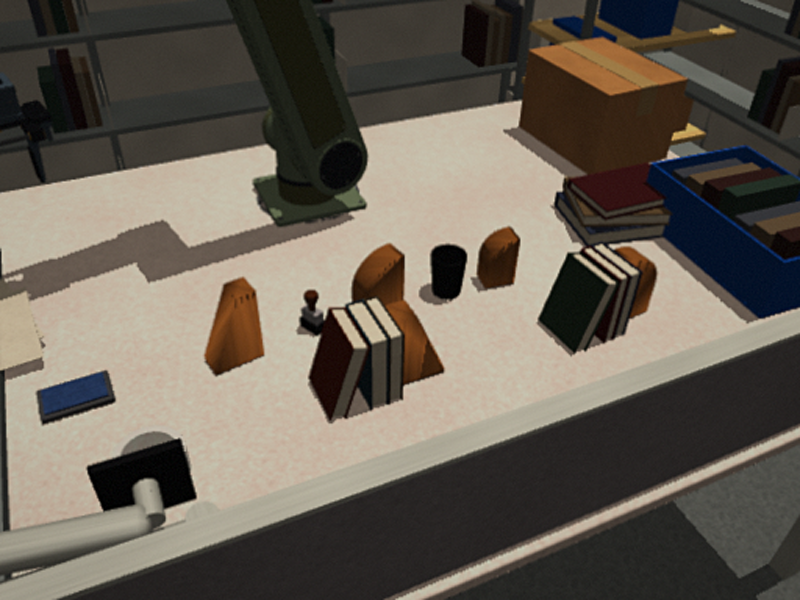

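The top view (800×600) shows the round stand at (185,247) and the slope stand at (388,248), with their rows running right (-y). The loose ends are small (268,328), round (390,315) and slope (505,315). Next I'll crop in and fit silhouettes.

```bash
cat > crop.py <<'E'
from h import *
T=viewer.grab_frame("top");S=viewer.grab_frame("scene")
np.savez("f0.npz",T=T["img"],S=S["img"])
import pickle;pickle.dump((T,S),open("f0.pkl","wb"))
def c(p,u,v,w,h): return cv2.resize(p["img"][v:v+h,u:u+w,::-1],(400,300),interpolation=cv2.INTER_CUBIC)
m=np.vstack([np.hstack([c(T,100,130,80,60),c(T,226,130,80,60)]),np.hstack([c(T,232,175,56,42),c(T,300,180,56,42)])])
cv2.imwrite("pics/crop0.png",m)
for n,p,uvs in(("T",T,[(246,203),(324,201),(120,158),(145,150),(60,300)]),("S",S,[(160,212),(244,172),(270,220)])):
    hsv=cv2.cvtColor(p["img"],cv2.COLOR_RGB2HSV); print(n,[hsv[v,u].tolist() for u,v in uvs])
E
python3 crop.py
```

```text
T [[14, 146, 124], [14, 141, 121], [14, 157, 125], [26, 39, 156], [18, 47, 109]]
S [[13, 202, 124], [13, 196, 121], [13, 202, 116]]
```

View pics/crop0.png

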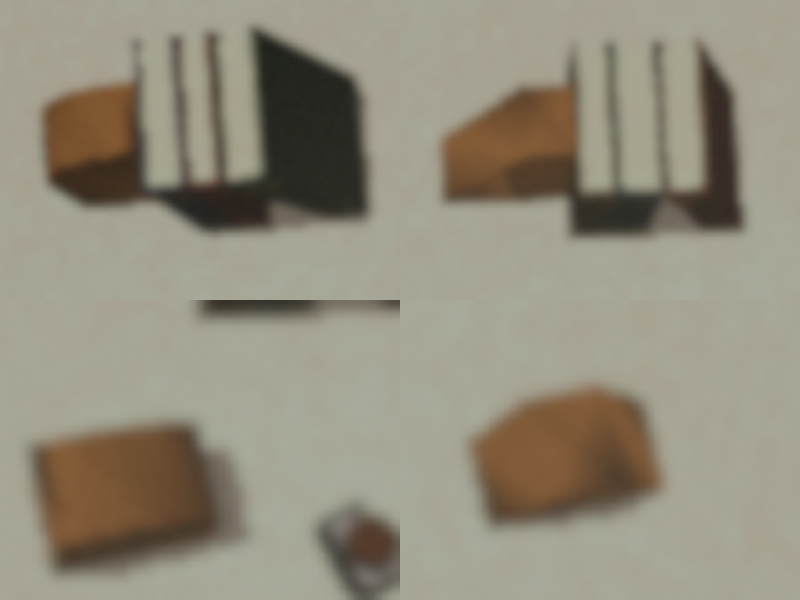

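The rows run along -y. The loose pieces' flat faces look to be on the left (+y), so only small turns should be needed. I'll fit the silhouettes to check.

```bash
cat > fit.py <<'E'
from h import *
from scipy.optimize import minimize
import pickle
a=np.radians(np.linspace(0,90,9))
PR=[(0,0),(0,140)]+[(-10-70*np.sin(t),70+70*np.cos(t)) for t in a]+[(-80,0)]
PS=[(0,0),(0,140),(-34,140),(-88,0)]
def verts(prof,x,y,yaw):   # x,y = flat-face foot centre, yaw deg of outward normal
    c,s=np.cos(np.radians(yaw)),np.sin(np.radians(yaw))
    return np.array([[x+c*u-s*w,y+s*u+c*w,z] for u,z in prof for w in(-22.5,22.5)])
def mask(p):
    h=cv2.cvtColor(p["img"],cv2.COLOR_RGB2HSV); return ((h[...,0]>=8)&(h[...,0]<=18)&(h[...,1]>95)).astype(np.uint8)
def render(p,V,sh,k=4):
    q=np.array([proj(p,v) for v in V]); m=np.zeros((sh[0]*k,sh[1]*k),np.uint8)
    cv2.fillConvexPoly(m,cv2.convexHull(((q+.5)*k*16).astype(np.int32)),255,shift=4)
    return cv2.resize(m,(sh[1],sh[0]),interpolation=cv2.INTER_AREA)/255.
def fit(prof,views,x0,yaws):
    out=[]
    data=[]
    for p in views:
        u,v=proj(p,[x0[0],x0[1],70]).astype(int); m=mask(p).astype(float)
        w=np.zeros_like(m); w[max(0,v-28):v+28,max(0,u-28):u+28]=1; data.append((p,m,w))
    def cost(z): return sum((np.abs(render(p,verts(prof,*z),m.shape)-m)*w).sum() for p,m,w in data)
    for yw in yaws:
        c,s=np.cos(np.radians(yw)),np.sin(np.radians(yw))
        st=np.array([x0[0]+30*c,x0[1]+30*s,yw])
        r=minimize(cost,st,method="Nelder-Mead",options=dict(initial_simplex=st+np.array([[0,0,0],[12,0,0],[0,12,0],[0,0,15]]),maxfev=150))
        out.append((round(r.fun,1),r.x.round(1).tolist()))
    return sorted(out)
if __name__=="__main__":
    T,S=pickle.load(open("f0.pkl","rb"))
    Y=[0,60,90,120,180,-90]
    print("round loose",fit(PR,[T],(456,-11),Y)[:3])
    print("slope loose",fit(PS,[T,S],(456,-272),Y)[:3])
    print("slope loose T",fit(PS,[T],(456,-272),Y)[:3])
    # rows: page-top corners via bright mask at z=140
    for n,(u,v) in(("round",(120,150)),("slope",(249,150))):
        g=cv2.cvtColor(T["img"],cv2.COLOR_RGB2HSV)
        x0=150 if 0 else u
    crops={"round":[(127,137),(152,136),(153,166),(129,167)],"slope":[(261,138),(286,138),(287,168),(262,168)]}
    for n,c in crops.items(): print(n,[at_z(T,q,140)[:2].round().astype(int).tolist() for q in c])
    # predicted stand outlines
E
python3 fit.py
```

```text
round loose [(np.float64(108.4), [449.8, 16.9, 107.6]), (np.float64(109.1), [449.8, 17.8, 105.4]), (np.float64(109.1), [450.3, 18.4, 103.8])]
slope loose [(np.float64(127.1), [450.1, -238.7, 101.2]), (np.float64(127.2), [449.6, -238.7, 101.4]), (np.float64(127.4), [449.6, -239.2, 102.7])]
slope loose T [(np.float64(57.4), [448.3, -240.0, 107.0]), (np.float64(57.5), [447.7, -240.1, 107.3]), (np.float64(57.5), [448.2, -240.1, 107.3])]
round [[670, 362], [671, 283], [573, 278], [572, 354]]
slope [[657, -65], [655, -145], [557, -144], [559, -65]]
```

```bash
cat > fitrow.py <<'E'
from fit import *
def rowV(x,y,yaw,L): # upright books 1,2(+3) box from flat face outward
    c,s=np.cos(np.radians(yaw)),np.sin(np.radians(yaw))
    return np.array([[x+c*u-s*w,y+s*u+c*w,z] for u in(0,L) for z in(0,140) for w in(-50,50)])
def fitrow(prof,views,x0,L):
    data=[]
    for p in views:
        m=mask(p).astype(float); u,v=proj(p,[x0[0],x0[1]+25,70]).astype(int)
        w=np.zeros_like(m); w[v-22:v+22,max(0,u-22):u+22]=1; data.append((p,m,w))
    def cost(z):
        t=0
        for p,m,w in data:
            b=render(p,rowV(*z,L),m.shape); s=render(p,verts(prof,*z),m.shape)
            t+=(np.abs(np.clip(s-b,0,1)-m*(1-b))*w).sum()+0.0*b.sum()
            # reward book box covering no oak
            t+=((m*b)*w).sum()
        return t
    best=[]
    for yw in(-95,-90,-85):
        st=np.array([x0[0],x0[1],yw])
        r=minimize(cost,st,method="Nelder-Mead",options=dict(initial_simplex=st+np.array([[0,0,0],[10,0,0],[0,10,0],[0,0,10]]),maxfev=150))
        best.append((round(r.fun,1),r.x.round(1).tolist()))
    return sorted(best)
if __name__=="__main__":
    T,S=pickle.load(open("f0.pkl","rb"))
    for vs,n in(([T],"T"),([S],"S"),([T,S],"TS")):
        print(n,"round",fitrow(PR,vs,(620,358),48)[:2],"slope",fitrow(PS,vs,(607,-63),54)[:2])
    o=[]
    for p,c in((T,(100,130)),(T,(226,130)),(S,(340,150)),(S,(190,185))):
        o.append(cv2.resize(p["img"][c[1]:c[1]+60,c[0]:c[0]+80,::-1],(400,300),interpolation=cv2.INTER_CUBIC))
    cv2.imwrite("pics/crop1.png",np.vstack([np.hstack(o[:2]),np.hstack(o[2:])]))
E
python3 fitrow.py
```

```text
T round [(np.float64(45.6), [615.2, 360.5, -92.9]), (np.float64(45.6), [615.5, 360.4, -92.5])] slope [(np.float64(56.8), [605.9, -66.5, -94.6]), (np.float64(57.2), [606.8, -67.0, -93.6])]
S round [(np.float64(71.7), [618.3, 361.1, -84.6]), (np.float64(71.7), [618.4, 361.0, -84.6])] slope [(np.float64(58.2), [608.8, -61.8, -93.1]), (np.float64(58.4), [607.7, -61.3, -93.2])]
TS round [(np.float64(150.8), [617.7, 361.5, -85.5]), (np.float64(151.1), [617.5, 361.6, -85.7])] slope [(np.float64(146.5), [608.1, -63.8, -91.3]), (np.float64(146.6), [608.6, -63.9, -91.4])]
```

View pics/crop1.png

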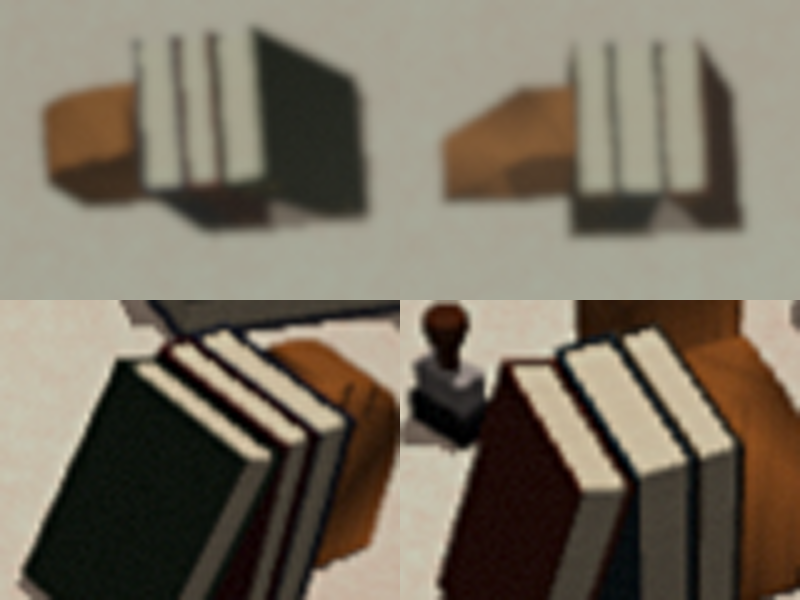

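The crops show both last books leaning onto book 2. I'll take the row angles from the page lines.

Run:
```python
from fit import *
T,S=pickle.load(open("f0.pkl","rb"))
for n,L in dict(round=[((127.7,139),(129,167)),((135.2,138),(137.2,167.4)),((142.8,137.6),(144.8,166.6))],slope=[((260.6,139),(261.8,168)),((268.4,139),(269.6,168)),((277.4,139),(278.8,168))]).items():
    for a,b in L:
        A,B=at_z(T,a,140),at_z(T,b,140);d=A-B
        print(n,A[:2].round(),B[:2].round(),"row yaw",round(np.degrees(np.arctan2(-d[0],d[1])),1))
```

```text
round [663. 360.] [572. 354.] row yaw -86.0
round [666. 336.] [570. 328.] row yaw -85.0
round [666. 312.] [572. 304.] row yaw -85.1
slope [654. -63.] [559. -64.] row yaw -89.6
slope [653. -88.] [558. -89.] row yaw -89.8
slope [ 652. -117.] [ 557. -118.] row yaw -89.6
```

```bash
cat > plan.py <<'E'
from h import *
import sys
# usage: plan.py N x y z yaw  -> rows from measured pose
def plan(N,x,y,z,yaw,p=None,ps=None):
    s=sensors.state(); p=s["ee_pos"].copy() if p is None else np.array(p,float); ps=s["ee_rot"][2] if ps is None else ps
    tgt=np.array([x,y,z],float); dy=(yaw-ps)
    w=round(-np.radians(dy)/N,3); rows=[]
    for i in range(N):
        d=(tgt-p)/(N-i); c,sn=np.cos(np.radians(ps)),np.sin(np.radians(ps))
        t=np.array([d[0]*c+d[1]*sn,d[0]*sn-d[1]*c,-d[2]])/10; t=t.round(2); rows.append([*t.tolist(),0,0,w])
        p+=np.array([c*t[0]+sn*t[1],sn*t[0]-c*t[1],-t[2]])*10; ps-=np.degrees(w)
    for i in range(0,N,5): print(sum(rows[i:i+5],[]))
    print("end",p.round(1),round(ps,2)); return p,ps
if __name__=="__main__":
    s=sensors.state(); print("state",s["time_s"],s["ee_pos"].round(1),s["ee_rot"].round(2),s["force"].round(1),s["gripper_width"])
    p=ps=None; a=list(map(float,sys.argv[1:]))
    for i in range(0,len(a),5): p,ps=plan(int(a[i]),*a[i+1:i+5],p,ps)
E
python3 plan.py 15 457 -270 235 104
```

```text
state 1.6 [ 127.  -560.8  228. ] [179.99   0.    12.77] [0.5 0.1 0.2] 90.9104994038751
[2.57, -1.4, -0.05, 0, 0, np.float64(-0.106), 2.71, -1.12, -0.05, 0, 0, np.float64(-0.106), 2.81, -0.83, -0.05, 0, 0, np.float64(-0.106), 2.88, -0.53, -0.05, 0, 0, np.float64(-0.106), 2.92, -0.22, -0.05, 0, 0, np.float64(-0.106)]
[2.93, 0.09, -0.05, 0, 0, np.float64(-0.106), 2.91, 0.4, -0.04, 0, 0, np.float64(-0.106), 2.85, 0.7, -0.05, 0, 0, np.float64(-0.106), 2.76, 1.0, -0.04, 0, 0, np.float64(-0.106), 2.64, 1.29, -0.05, 0, 0, np.float64(-0.106)]
[2.48, 1.56, -0.04, 0, 0, np.float64(-0.106), 2.31, 1.81, -0.05, 0, 0, np.float64(-0.106), 2.1, 2.05, -0.04, 0, 0, np.float64(-0.106), 1.87, 2.25, -0.05, 0, 0, np.float64(-0.106), 1.62, 2.44, -0.04, 0, 0, np.float64(-0.106)]
end [ 457. -270.  235.] 103.87
```

Call:
step_arm:
  plan: [2.57, -1.4, -0.05, 0, 0, -0.106, 2.71, -1.12, -0.05, 0, 0, -0.106, 2.81, -0.83, -0.05, 0, 0, -0.106, 2.88, -0.53, -0.05, 0, 0, -0.106, 2.92, -0.22, -0.05, 0, 0, -0.106]
  hand: 9
  newtons: 40

```text
time_s: 2.02
ee_pos: [237.8, -463.1, 230.5]
ee_rot: [180.0, 0.0, 43.4]
force: [1.0, 0.3, 0.5]
gripper_width: 90.1
gripper_force: 0.0
```

Call:
step_arm:
  plan: [2.93, 0.09, -0.05, 0, 0, -0.106, 2.91, 0.4, -0.04, 0, 0, -0.106, 2.85, 0.7, -0.05, 0, 0, -0.106, 2.76, 1.0, -0.04, 0, 0, -0.106, 2.64, 1.29, -0.05, 0, 0, -0.106]

```text
time_s: 2.43
ee_pos: [348.0, -365.9, 232.9]
ee_rot: [180.0, 0.0, 73.8]
force: [0.6, 0.5, 0.0]
gripper_width: 89.6
gripper_force: 0.0
```

Call:
step_arm:
  plan: [2.48, 1.56, -0.04, 0, 0, -0.106, 2.31, 1.81, -0.05, 0, 0, -0.106, 2.1, 2.05, -0.04, 0, 0, -0.106, 1.87, 2.25, -0.05, 0, 0, -0.106, 1.62, 2.44, -0.04, 0, 0, -0.106]

```text
time_s: 2.85
ee_pos: [458.0, -268.9, 235.1]
ee_rot: [180.0, 0.0, 104.2]
force: [0.1, -1.0, -0.4]
gripper_width: 90.2
gripper_force: 0.0
```

Call:
step_arm:
  plan: [0, 0, 0, 0, 0, 0]

```text
time_s: 2.93
ee_pos: [460.3, -267.2, 235.0]
ee_rot: [179.8, -0.0, 104.3]
force: [0.7, 0.4, 0.3]
gripper_width: 90.1
gripper_force: 0.0
```

```bash
python3 plan.py 8 457 -270 88 104
```

```text
state 2.9333 [ 460.3 -267.2  235. ] [ 1.7985e+02 -4.0000e-02  1.0427e+02] [0.7 0.4 0.3] 90.09544133824903
[-0.02, -0.05, 1.84, 0, 0, np.float64(0.001), -0.02, -0.05, 1.84, 0, 0, np.float64(0.001), -0.03, -0.05, 1.84, 0, 0, np.float64(0.001), -0.02, -0.05, 1.84, 0, 0, np.float64(0.001), -0.03, -0.05, 1.84, 0, 0, np.float64(0.001)]
[-0.02, -0.05, 1.83, 0, 0, np.float64(0.001), -0.03, -0.04, 1.84, 0, 0, np.float64(0.001), -0.02, -0.05, 1.83, 0, 0, np.float64(0.001)]
end [ 457. -270.   88.] 103.81
```

Call:
step_arm:
  plan: [0, 0, 3, 0, 0, 0, 0, 0, 3, 0, 0, 0, 0, 0, 3, 0, 0, 0, 0, 0, 3, 0, 0, 0, 0, 0, 2.7, 0, 0, 0]

```text
time_s: 3.35
ee_pos: [456.2, -270.3, 86.5]
ee_rot: [-180.0, -0.0, 103.8]
force: [0.5, -0.4, 0.1]
gripper_width: 90.2
gripper_force: 0.0
```

Call:
step_arm:
  plan: [0, 0, 0, 0, 0, 0, 0, 0, 0, 0, 0, 0]

```text
time_s: 3.52
ee_pos: [456.1, -270.1, 87.3]
ee_rot: [-179.9, -0.1, 103.8]
force: [0.3, -0.4, 0.4]
gripper_width: 90.2
gripper_force: 0.0
```

Call:
step_arm:
  plan: [0, 0, 0, 0, 0, 0, 0, 0, 0, 0, 0, 0, 0, 0, 0, 0, 0, 0, 0, 0, 0, 0, 0, 0, 0, 0, 0, 0, 0, 0]
  hand: 3.5
  newtons: 40

```text
time_s: 3.93
ee_pos: [457.4, -270.3, 88.9]
ee_rot: [179.9, 0.1, 103.9]
force: [-0.4, 0.7, 0.2]
gripper_width: 59.7
gripper_force: 0.0
```

Call:
step_arm:
  plan: [0, 0, 0, 0, 0, 0, 0, 0, 0, 0, 0, 0, 0, 0, 0, 0, 0, 0]

```text
time_s: 4.18
ee_pos: [456.9, -270.1, 88.2]
ee_rot: [-180.0, 0.0, 103.9]
force: [-1.2, 0.4, 2.1]
gripper_width: 45.7
gripper_force: 39.2
```

```bash
python3 look.py 1 | grep -E "loose|slope_b|slope_s|date|ee_pos"; python3 plan.py 1 0 0 0 0 | head -1
```

```text
slope_stand_mid top [([248, 159], 0.88, [604, -22])]
slope_stand_mid scn [([261, 216], 0.63, [598, -27])]
slope_book1_mid top [([265, 155], 0.86, [618, -81])]
slope_book1_mid scn [([246, 225], 0.8, [614, -73])]
slope_book2_mid top [([270, 155], 0.6, [618, -96])]
slope_book2_mid scn [([237, 228], 0.61, [612, -97])]
slope_book3_mid top [([283, 156], 0.62, [613, -140]), ([160, 155], 0.57, [627, 272]), ([172, 210], 0.55, [441, 231])]
slope_book3_mid scn [([214, 230], 0.95, [599, -152])]
round_loose_mid top [([245, 204], 0.63, [455, -9])]
round_loose_mid scn [([244, 177], 0.8, [433, -1]), ([213, 231], 0.23, [602, -155])]
slope_loose_mid top [([323, 200], 0.5, [459, -267])]
slope_loose_mid scn [([151, 208], 0.92, [462, -269]), ([392, 183], 0.7, [615, 365])]
small_loose_mid top [([172, 212], 0.8, [436, 235])]
small_loose_mid scn [([318, 164], 0.69, [439, 235]), ([262, 221], 0.37, [597, -23])]
date_stamp top [([284, 211], 0.63, [436, -143])]
date_stamp scn [([200, 208], 0.75, [431, -134])]
        -0.5261628 ,  -0.06799686]), 'ee_pos': array([ 456.92197573, -270.03945885,   88.18619646]), 'ee_rot': array([-1.79995044e+02,  3.27015890e-03,  1.03866956e+02]), 'force': array([-1.91102335,  1.17374911,  5.67184622]), 'torque': array([ 0.10364126,  0.20850188, -0.0873479 ]), 'gripper_force': 39.16795179247856, 'gripper_width': 45.518538244612465}
state 5.6833 [ 456.9 -270.    88.2] [-180.      0.    103.87] [-1.9  1.2  5.7] 45.518538244612465
```

```bash
python3 plan.py 2 457 -270 118 103.87 6 608 -250 118 90 2 608 -250 90 90
```

```text
state 5.6833 [ 456.9 -270.    88.2] [-180.      0.    103.87] [-1.9  1.2  5.7] 45.518538244612465
[0.0, 0.0, -1.49, 0, 0, np.float64(-0.0), 0.0, 0.01, -1.49, 0, 0, np.float64(-0.0)]
end [ 457. -270.  118.] 103.87
[-0.28, 2.52, -0.0, 0, 0, np.float64(0.04), -0.18, 2.53, -0.0, 0, 0, np.float64(0.04), -0.08, 2.54, -0.0, 0, 0, np.float64(0.04), 0.03, 2.54, -0.0, 0, 0, np.float64(0.04), 0.13, 2.54, -0.0, 0, 0, np.float64(0.04)]
[0.22, 2.52, -0.0, 0, 0, np.float64(0.04)]
end [ 608.  -250.1  118. ] 90.12
[0.0, 0.0, 1.4, 0, 0, np.float64(0.001), 0.01, 0.0, 1.4, 0, 0, np.float64(0.001)]
end [ 608. -250.   90.] 90.0
```

Call:
step_arm:
  plan: [0, 0, -1.0, 0, 0, 0, 0, 0, -1.0, 0, 0, 0, 0, 0, -1.0, 0, 0, 0]

```text
time_s: 5.93
ee_pos: [456.6, -269.8, 118.0]
ee_rot: [-179.9, -0.1, 103.9]
force: [0.6, 0.6, -5.7]
gripper_width: 44.7
gripper_force: 39.9
```

Call:
step_arm:
  plan: [-0.28, 2.52, 0, 0, 0, 0.04, -0.18, 2.53, 0, 0, 0, 0.04, -0.08, 2.54, 0, 0, 0, 0.04, 0.03, 2.54, 0, 0, 0, 0.04, 0.13, 2.54, 0, 0, 0, 0.04]

```text
time_s: 6.35
ee_pos: [584.0, -253.1, 118.3]
ee_rot: [-180.0, 0.0, 92.3]
force: [0.0, -0.5, -5.6]
gripper_width: 45.1
gripper_force: 39.9
```

Call:
step_arm:
  plan: [0.22, 2.52, 0, 0, 0, 0.04, 0, 0, 0, 0, 0, 0.002, 0, 0, 0, 0, 0, 0]

```text
time_s: 6.6
ee_pos: [609.0, -249.6, 117.7]
ee_rot: [-180.0, -0.0, 90.1]
force: [-1.9, -0.3, -4.7]
gripper_width: 44.9
gripper_force: 39.9
```

Call:
step_arm:
  plan: [0, 0, 1.4, 0, 0, 0, 0, 0, 1.4, 0, 0, 0, 0, 0, 0, 0, 0, 0, 0, 0, 0, 0, 0, 0]

```text
time_s: 6.93
ee_pos: [606.7, -250.1, 89.8]
ee_rot: [-179.9, -0.0, 90.0]
force: [-0.1, 0.3, -5.5]
gripper_width: 44.7
gripper_force: 40.0
```

```bash
python3 look.py 2 | grep -E "slope"; python3 plan.py 1 0 0 0 0 | head -1
python3 - <<'E'
from fit import *
T=viewer.grab_frame("top");S=viewer.grab_frame("scene")
print(fit(PS,[S],(608,-250),[80,90,100])[:2])
E
```

```text
slope_stand_mid top [([252, 161], 0.78, [600, -36])]
slope_stand_mid scn [([262, 218], 0.96, [604, -27]), ([199, 208], 0.62, [508, -158]), ([216, 230], 0.5, [600, -148])]
slope_book1_mid top [([261, 155], 0.8, [618, -67])]
slope_book1_mid scn [([246, 224], 0.9, [608, -73]), ([262, 218], 0.69, [604, -26])]
slope_book2_mid top [([272, 157], 0.81, [611, -103])]
slope_book2_mid scn [([234, 230], 0.67, [618, -106])]
slope_book3_mid top [([286, 159], 0.77, [602, -149])]
slope_book3_mid scn [([214, 231], 0.71, [602, -152])]
slope_loose_mid top [([316, 157], 0.43, [608, -253])]
slope_loose_mid scn [([176, 241], 0.77, [600, -245])]
state 8.4333 [ 608.  -250.1   90. ] [1.8e+02 1.0e-02 9.0e+01] [-0.7 -0.  -6. ] 44.87161549169974
[(np.float64(391.3), [681.9, -271.1, 131.2]), (np.float64(787.9), [604.6, -218.2, 86.2])]
```

View pics/scene2.png

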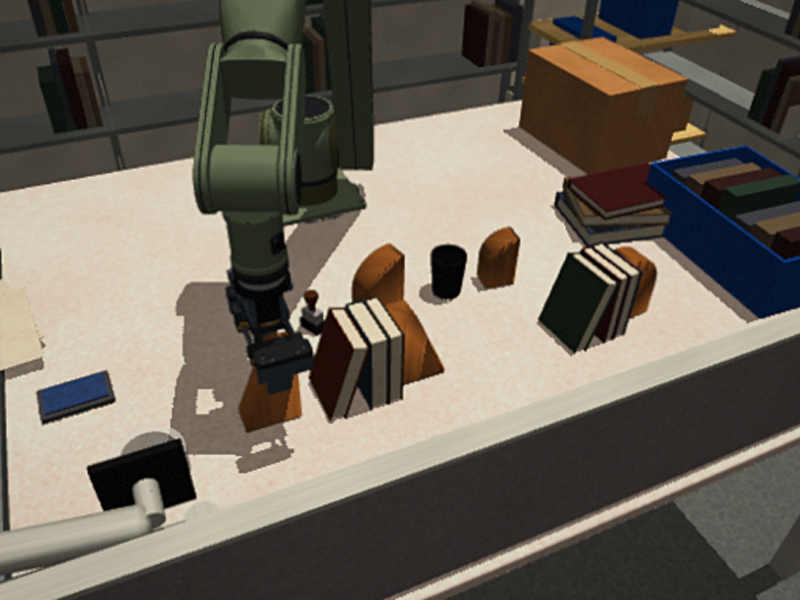

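Held upright and in line, front foot corner near (300,417). The gap to the slumped book (330,415) is about 30 mm. Now the push, along tool x.

Call:
step_arm:
  plan: [0.7, 0, 0, 0, 0, 0, 0.7, 0, 0, 0, 0, 0, 0.5, 0, 0, 0, 0, 0, 0.5, 0, 0, 0, 0, 0, 0.5, 0, 0, 0, 0, 0]

```text
time_s: 8.95
ee_pos: [608.0, -220.3, 90.0]
ee_rot: [180.0, 0.0, 90.0]
force: [-0.4, 0.5, -5.5]
gripper_width: 45.1
gripper_force: 40.0
```

Call:
step_arm:
  plan: [0.4, 0, 0, 0, 0, 0, 0.4, 0, 0, 0, 0, 0, 0.4, 0, 0, 0, 0, 0, 0.4, 0, 0, 0, 0, 0, 0.4, 0, 0, 0, 0, 0]

```text
time_s: 9.37
ee_pos: [607.9, -200.9, 89.9]
ee_rot: [180.0, 0.0, 90.0]
force: [-1.2, -1.7, -6.4]
gripper_width: 45.1
gripper_force: 40.0
```

Call:
step_arm:
  plan: [0.3, 0, 0, 0, 0, 0, 0.3, 0, 0, 0, 0, 0, 0.3, 0, 0, 0, 0, 0, 0.2, 0, 0, 0, 0, 0, 0.2, 0, 0, 0, 0, 0]

```text
time_s: 9.78
ee_pos: [607.9, -187.9, 90.0]
ee_rot: [180.0, 0.0, 90.0]
force: [-0.4, 0.2, -6.4]
gripper_width: 45.0
gripper_force: 40.0
```

Run:
```python
from h import *
S=viewer.grab_frame("scene");T=viewer.grab_frame("top")
a=cv2.resize(S["img"][170:290,170:330,::-1],(800,600),interpolation=cv2.INTER_CUBIC);cv2.imwrite("pics/push1.png",a)
print(sensors.state()["ee_pos"],sensors.state()["force"])
```

```text
[ 607.9091942  -187.59313152   89.96426201] [-1.02255002 -0.54781274 -5.48691451]
```

View pics/push1.png

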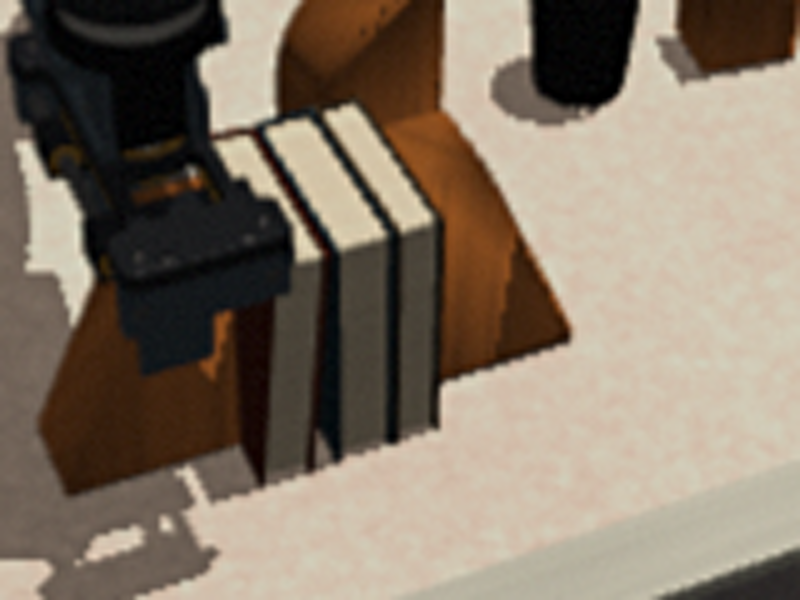

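It's standing up well, with about 10 mm of foot gap left at (325,450). I'll keep pushing gently and watch the force.

Call:
step_arm:
  plan: [0.2, 0, 0, 0, 0, 0, 0.2, 0, 0, 0, 0, 0, 0.2, 0, 0, 0, 0, 0, 0.2, 0, 0, 0, 0, 0]

```text
time_s: 10.22
ee_pos: [608.0, -180.1, 90.0]
ee_rot: [180.0, 0.0, 90.0]
force: [-0.2, -0.7, -6.7]
gripper_width: 45.1
gripper_force: 40.0
```

Call:
step_arm:
  plan: [0.2, 0, 0, 0, 0, 0]

```text
time_s: 10.3
ee_pos: [608.0, -178.0, 90.0]
ee_rot: [180.0, 0.0, 90.0]
force: [0.4, -1.4, -6.3]
gripper_width: 44.8
gripper_force: 40.0
```

Call:
step_arm:
  plan: [0.2, 0, 0, 0, 0, 0]

```text
time_s: 10.38
ee_pos: [608.0, -176.1, 90.1]
ee_rot: [180.0, 0.0, 90.0]
force: [-0.4, -3.3, -5.0]
gripper_width: 45.0
gripper_force: 40.0
```

```bash
cat > pic.py <<'E'
from h import *
import sys
n,u,v=sys.argv[1],int(sys.argv[2]),int(sys.argv[3])
S=viewer.grab_frame("scene")
cv2.imwrite(f"pics/{n}.png",cv2.resize(S["img"][v:v+90,u:u+120,::-1],(800,600),interpolation=cv2.INTER_CUBIC))
print(sensors.state()["ee_pos"],sensors.state()["force"])
E
python3 pic.py push2 175 185
```

```text
[ 608.01212312 -175.82283729   90.05460591] [ 0.04839328 -1.41726877 -6.21147903]
```

View pics/push2.png

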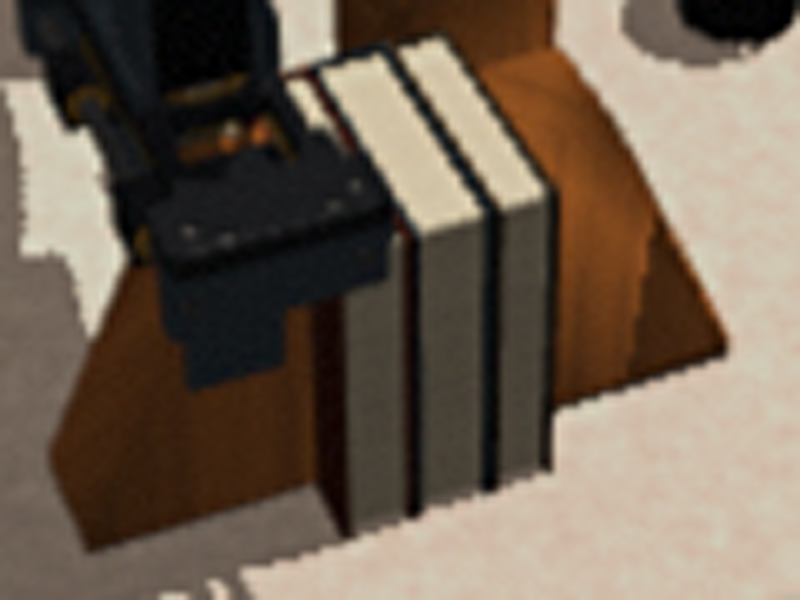

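The books are upright with no gaps visible. A few more mm will confirm contact by force.

Call:
step_arm:
  plan: [0.15, 0, 0, 0, 0, 0, 0.05, 0, 0, 0, 0, 0]

```text
time_s: 10.6
ee_pos: [608.0, -175.2, 90.2]
ee_rot: [180.0, 0.2, 90.1]
force: [-0.5, -5.9, -5.6]
gripper_width: 44.8
gripper_force: 40.0
```

Call:
step_arm:
  plan: [0.15, 0, 0, 0, 0, 0, 0.05, 0, 0, 0, 0, 0]

```text
time_s: 10.77
ee_pos: [607.9, -173.6, 90.2]
ee_rot: [180.0, 0.2, 90.1]
force: [-1.3, -7.3, -5.7]
gripper_width: 44.8
gripper_force: 40.0
```

Call:
step_arm:
  plan: [0, 0, 0.1, 0, 0, 0, 0, 0, 0.08, 0, 0, 0, 0, 0, 0, 0, 0, 0]

```text
time_s: 11.02
ee_pos: [608.2, -173.6, 88.7]
ee_rot: [179.9, 0.2, 90.0]
force: [-0.5, -5.9, -3.8]
gripper_width: 45.0
gripper_force: 40.0
```

Call:
step_arm:
  plan: [0, 0, 0, 0, 0, 0, 0, 0, 0, 0, 0, 0, 0, 0, 0, 0, 0, 0, 0, 0, 0, 0, 0, 0, 0, 0, 0, 0, 0, 0]
  hand: 9

```text
time_s: 11.43
ee_pos: [608.2, -171.8, 88.6]
ee_rot: [180.0, -0.0, 90.0]
force: [0.9, -0.7, -0.4]
gripper_width: 75.2
gripper_force: 0.0
```

Call:
step_arm:
  plan: [0, 0, 0, 0, 0, 0, 0, 0, -2, 0, 0, 0, 0, 0, -4, 0, 0, 0, 0, 0, -4, 0, 0, 0, 0, 0, -4, 0, 0, 0]

```text
time_s: 11.85
ee_pos: [607.5, -171.8, 229.5]
ee_rot: [-179.9, -0.0, 90.0]
force: [-0.4, -0.4, -0.2]
gripper_width: 89.8
gripper_force: 0.0
```

```bash
python3 - <<'E'
from fit import *
T=viewer.grab_frame("top")
print(sensors.state()["time_s"])
print("round loose",fit(PR,[T],(456,-11),[95,105])[:2])
E
python3 plan.py 12 458.3 -14 232 105
```

```text
11.9
round loose [(np.float64(102.4), [449.7, 18.1, 106.3]), (np.float64(102.8), [450.0, 16.6, 106.8])]
state 11.9 [ 611.6 -173.   239.3] [179.12   0.25  90.  ] [ 2.1 -0.1  6.4] 89.55216440523269
[1.32, -1.28, 0.06, 0, 0, np.float64(-0.022), 1.35, -1.25, 0.06, 0, 0, np.float64(-0.022), 1.38, -1.22, 0.06, 0, 0, np.float64(-0.022), 1.41, -1.19, 0.06, 0, 0, np.float64(-0.022), 1.43, -1.15, 0.06, 0, 0, np.float64(-0.022)]
[1.46, -1.12, 0.06, 0, 0, np.float64(-0.022), 1.48, -1.09, 0.06, 0, 0, np.float64(-0.022), 1.51, -1.06, 0.06, 0, 0, np.float64(-0.022), 1.53, -1.02, 0.06, 0, 0, np.float64(-0.022), 1.55, -0.99, 0.06, 0, 0, np.float64(-0.022)]
[1.57, -0.96, 0.07, 0, 0, np.float64(-0.022), 1.59, -0.92, 0.06, 0, 0, np.float64(-0.022)]
end [458.3 -14.  232. ] 105.13
```

Call:
step_arm:
  plan: [1.32, -1.28, 0, 0, 0, -0.022, 1.35, -1.25, 0, 0, 0, -0.022, 1.38, -1.22, 0, 0, 0, -0.022, 1.41, -1.19, 0, 0, 0, -0.022, 1.43, -1.15, 0, 0, 0, -0.022]

```text
time_s: 12.32
ee_pos: [543.3, -105.2, 228.0]
ee_rot: [180.0, -0.0, 96.4]
force: [0.6, 0.6, 0.3]
gripper_width: 90.0
gripper_force: 0.0
```

Call:
step_arm:
  plan: [1.46, -1.12, 0, 0, 0, -0.022, 1.48, -1.09, 0, 0, 0, -0.022, 1.51, -1.06, 0, 0, 0, -0.022, 1.53, -1.02, 0, 0, 0, -0.022, 1.55, -0.99, 0, 0, 0, -0.022]

```text
time_s: 12.73
ee_pos: [479.5, -38.8, 228.1]
ee_rot: [180.0, -0.0, 102.7]
force: [-0.3, 0.1, 0.4]
gripper_width: 90.0
gripper_force: 0.0
```

Call:
step_arm:
  plan: [1.57, -0.96, 0, 0, 0, -0.022, 1.59, -0.92, 0, 0, 0, -0.022, 0, 0, 0, 0, 0, 0, 0, 0, 0, 0, 0, 0, 0, 0, 0, 0, 0, 0]

```text
time_s: 13.15
ee_pos: [455.4, -13.4, 228.3]
ee_rot: [179.9, 0.0, 105.1]
force: [1.0, 0.4, -0.8]
gripper_width: 89.8
gripper_force: 0.0
```

```bash
python3 plan.py 5 458.6 -13.3 88 105.5; python3 look.py 3 | grep -E "slope"
python3 - <<'E'
from h import *
S=viewer.grab_frame("scene")
cv2.imwrite("pics/slopedone.png",cv2.resize(S["img"][170:290,170:330,::-1],(800,600),interpolation=cv2.INTER_CUBIC))
E
```

```text
state 13.15 [455.4 -13.4 228.3] [1.7994e+02 5.0000e-02 1.0512e+02] [ 1.   0.4 -0.8] 89.7663792870844
[-0.01, 0.06, 2.81, 0, 0, np.float64(-0.001), -0.02, 0.06, 2.81, 0, 0, np.float64(-0.001), -0.01, 0.06, 2.8, 0, 0, np.float64(-0.001), -0.02, 0.06, 2.81, 0, 0, np.float64(-0.001), -0.01, 0.07, 2.8, 0, 0, np.float64(-0.001)]
end [458.6 -13.3  88. ] 105.41
slope_stand_mid top [([250, 160], 0.6, [603, -29])]
slope_stand_mid scn [([261, 220], 0.93, [610, -32])]
slope_book1_mid top [([158, 156], 0.32, [624, 278])]
slope_book1_mid scn [([245, 222], 0.75, [600, -71]), ([321, 163], 0.23, [459, 231])]
slope_book2_mid top []
slope_book2_mid scn [([237, 229], 0.94, [619, -99])]
slope_book3_mid top [([276, 160], 0.58, [602, -118])]
slope_book3_mid scn [([224, 230], 0.95, [609, -129]), ([243, 182], 0.42, [452, -12])]
slope_loose_mid top [([293, 160], 0.86, [598, -176]), ([249, 159], 0.71, [605, -27]), ([134, 156], 0.42, [623, 361])]
slope_loose_mid scn [([205, 232], 0.65, [596, -172])]
```

View pics/slopedone.png

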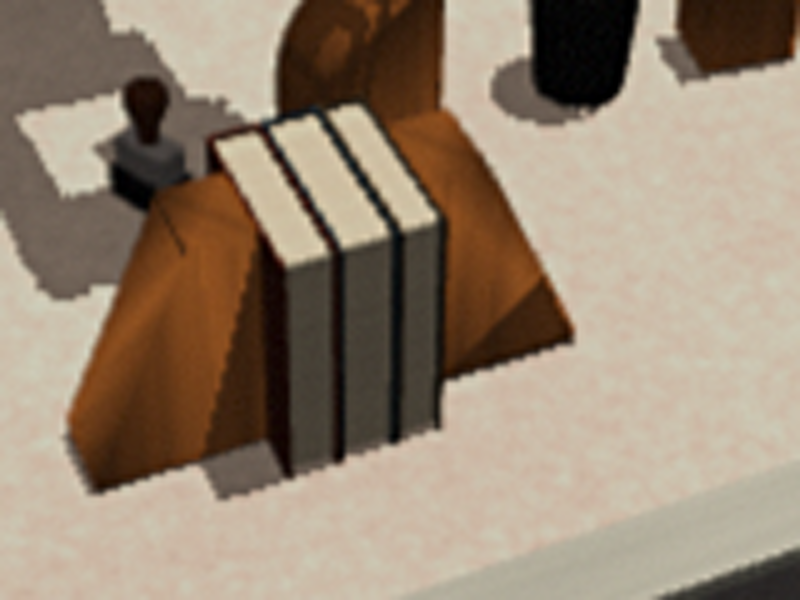

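The slope row is packed, upright and square between its pair (book-ends at (165,330) and (490,260)). Now the round one.

Call:
step_arm:
  plan: [-0.01, 0.04, 2.81, 0, 0, 0, -0.02, 0.04, 2.81, 0, 0, 0, -0.01, 0.04, 2.8, 0, 0, 0, -0.02, 0.04, 2.81, 0, 0, 0, -0.01, 0.04, 2.8, 0, 0, 0]

```text
time_s: 15.12
ee_pos: [456.9, -13.3, 86.8]
ee_rot: [179.9, 0.0, 105.1]
force: [0.1, 0.5, -0.2]
gripper_width: 89.7
gripper_force: 0.0
```

Call:
step_arm:
  plan: [0, 0, 0, 0, 0, 0, 0, 0, 0, 0, 0, 0]

```text
time_s: 15.28
ee_pos: [456.2, -13.2, 87.3]
ee_rot: [-179.8, -0.1, 105.1]
force: [-0.6, 0.2, 0.5]
gripper_width: 89.8
gripper_force: 0.0
```

Call:
step_arm:
  plan: [0, 0, 0, 0, 0, 0, 0, 0, 0, 0, 0, 0, 0, 0, 0, 0, 0, 0, 0, 0, 0, 0, 0, 0, 0, 0, 0, 0, 0, 0]
  hand: 3.5
  newtons: 40

```text
time_s: 15.7
ee_pos: [457.3, -13.3, 88.7]
ee_rot: [179.9, 0.0, 105.1]
force: [0.4, 0.0, -0.1]
gripper_width: 59.7
gripper_force: 0.0
```

Call:
step_arm:
  plan: [0, 0, 0, 0, 0, 0, 0, 0, 0, 0, 0, 0, 0, 0, 0, 0, 0, 0, 0, 0, 0, 0, 0, 0, 0, 0, 0, 0, 0, 0]

```text
time_s: 16.12
ee_pos: [457.5, -13.2, 88.3]
ee_rot: [179.9, 0.0, 105.1]
force: [-0.1, 0.2, 5.1]
gripper_width: 45.4
gripper_force: 39.3
```

```bash
python3 plan.py 1 0 0 0 0 | head -1
python3 - <<'E'
import numpy as np
a=np.radians(-85.3);d=np.array([np.cos(a),np.sin(a)]);f=np.array([617.5,359])
for L in(78,140,155):print(L,(f+d*L).round(1),"tcp",(f+d*(L+32)).round(1))
E
python3 plan.py 5 458 -13 238 105 15 631.7 172.6 238 94.7 5 631.7 172.6 90 94.7
```

```text
state 16.1167 [457.5 -13.2  88.3] [1.7991e+02 3.0000e-02 1.0513e+02] [-0.1  0.2  5.1] 45.41063496860276
78 [623.9 281.3] tcp [626.5 249.4]
140 [629.  219.5] tcp [631.6 187.6]
155 [630.2 204.5] tcp [632.8 172.6]
state 16.1167 [457.5 -13.2  88.3] [1.7991e+02 3.0000e-02 1.0513e+02] [-0.1  0.2  5.1] 45.41063496860276
[0.0, 0.01, -2.99, 0, 0, np.float64(0.0), 0.0, 0.01, -3.0, 0, 0, np.float64(0.0), 0.0, 0.01, -2.99, 0, 0, np.float64(0.0), 0.01, 0.01, -3.0, 0, 0, np.float64(0.0), 0.0, 0.01, -2.99, 0, 0, np.float64(0.0)]
end [458. -13. 238.] 105.13
[0.89, 1.44, -0.0, 0, 0, np.float64(0.012), 0.91, 1.43, -0.0, 0, 0, np.float64(0.012), 0.93, 1.42, -0.0, 0, 0, np.float64(0.012), 0.94, 1.41, -0.0, 0, 0, np.float64(0.012), 0.96, 1.4, -0.0, 0, 0, np.float64(0.012)]
[0.98, 1.38, -0.0, 0, 0, np.float64(0.012), 0.99, 1.37, -0.0, 0, 0, np.float64(0.012), 1.01, 1.36, -0.0, 0, 0, np.float64(0.012), 1.03, 1.35, -0.0, 0, 0, np.float64(0.012), 1.04, 1.34, -0.0, 0, 0, np.float64(0.012)]
[1.06, 1.32, -0.0, 0, 0, np.float64(0.012), 1.07, 1.31, -0.0, 0, 0, np.float64(0.012), 1.09, 1.3, -0.0, 0, 0, np.float64(0.012), 1.11, 1.28, -0.0, 0, 0, np.float64(0.012), 1.12, 1.27, -0.0, 0, 0, np.float64(0.012)]
end [631.7 172.6 238. ] 94.81
[0.0, 0.0, 2.96, 0, 0, np.float64(0.0), 0.0, 0.0, 2.96, 0, 0, np.float64(0.0), 0.0, 0.0, 2.96, 0, 0, np.float64(0.0), 0.0, 0.0, 2.96, 0, 0, np.float64(0.0), 0.0, 0.0, 2.96, 0, 0, np.float64(0.0)]
end [631.7 172.6  90. ] 94.81
```

Call:
step_arm:
  plan: [0, 0, -1.5, 0, 0, 0, 0, 0, -3, 0, 0, 0, 0, 0, -3.5, 0, 0, 0, 0, 0, -3.5, 0, 0, 0, 0, 0, -3.5, 0, 0, 0]

```text
time_s: 16.53
ee_pos: [455.0, -13.2, 237.8]
ee_rot: [-179.7, -0.1, 105.1]
force: [1.2, -0.3, -5.2]
gripper_width: 44.9
gripper_force: 39.9
```

Call:
step_arm:
  plan: [0.89, 1.44, 0, 0, 0, 0.012, 0.91, 1.43, 0, 0, 0, 0.012, 0.93, 1.42, 0, 0, 0, 0.012, 0.94, 1.41, 0, 0, 0, 0.012, 0.96, 1.4, 0, 0, 0, 0.012]

```text
time_s: 16.95
ee_pos: [513.8, 49.0, 236.1]
ee_rot: [-179.7, -0.0, 101.7]
force: [0.1, -0.8, -4.8]
gripper_width: 44.8
gripper_force: 39.9
```

Call:
step_arm:
  plan: [0.98, 1.38, 0, 0, 0, 0.012, 0.99, 1.37, 0, 0, 0, 0.012, 1.01, 1.36, 0, 0, 0, 0.012, 1.03, 1.35, 0, 0, 0, 0.012, 1.04, 1.34, 0, 0, 0, 0.012]

```text
time_s: 17.37
ee_pos: [571.8, 110.8, 235.6]
ee_rot: [-179.7, 0.0, 98.2]
force: [0.1, -0.7, -4.3]
gripper_width: 44.9
gripper_force: 39.9
```

Call:
step_arm:
  plan: [1.06, 1.32, 0, 0, 0, 0.012, 1.07, 1.31, 0, 0, 0, 0.012, 1.09, 1.3, 0, 0, 0, 0.012, 1.11, 1.28, 0, 0, 0, 0.012, 1.12, 1.27, 0, 0, 0, 0.012]

```text
time_s: 17.78
ee_pos: [629.7, 172.6, 235.3]
ee_rot: [-179.7, 0.1, 94.8]
force: [0.8, -0.4, -3.7]
gripper_width: 44.9
gripper_force: 39.9
```

Call:
step_arm:
  plan: [0, 0, 0, 0, 0, 0, 0, 0, 0, 0, 0, 0, 0, 0, 0, 0, 0, 0, 0, 0, 0, 0, 0, 0]

```text
time_s: 18.12
ee_pos: [629.6, 171.6, 236.9]
ee_rot: [-179.9, 0.0, 94.8]
force: [-0.3, -1.0, -4.9]
gripper_width: 44.8
gripper_force: 39.9
```

```bash
python3 plan.py 5 632.8 172.6 90 94.7
```

```text
state 18.1167 [629.6 171.6 236.9] [-1.7986e+02  5.0000e-02  9.4790e+01] [-0.3 -1.  -4.9] 44.783210429100656
[0.01, 0.07, 2.94, 0, 0, np.float64(0.0), 0.01, 0.07, 2.94, 0, 0, np.float64(0.0), 0.02, 0.06, 2.94, 0, 0, np.float64(0.0), 0.01, 0.07, 2.94, 0, 0, np.float64(0.0), 0.02, 0.06, 2.93, 0, 0, np.float64(0.0)]
end [632.8 172.6  90. ] 94.79
```

Call:
step_arm:
  plan: [0.01, 0.05, 2.92, 0, 0, 0, 0.01, 0.05, 2.92, 0, 0, 0, 0.01, 0.05, 2.92, 0, 0, 0, 0.01, 0.05, 2.92, 0, 0, 0, 0.01, 0.05, 2.92, 0, 0, 0]

```text
time_s: 18.53
ee_pos: [632.3, 172.3, 91.0]
ee_rot: [180.0, 0.0, 94.8]
force: [0.4, -0.1, -3.2]
gripper_width: 44.8
gripper_force: 39.9
```

Call:
step_arm:
  plan: [0, 0, 0, 0, 0, 0, 0, 0, 0, 0, 0, 0, 0, 0, 0, 0, 0, 0, 0, 0, 0, 0, 0, 0, 0, 0, 0, 0, 0, 0]

```text
time_s: 18.95
ee_pos: [633.4, 173.1, 93.4]
ee_rot: [179.9, -0.0, 94.8]
force: [-0.0, 0.3, -4.2]
gripper_width: 44.9
gripper_force: 40.0
```

Call:
step_arm:
  plan: [0, 0, 0, 0, 0, 0, 0, 0, 0, 0, 0, 0, 0, 0, 0, 0, 0, 0]

```text
time_s: 19.2
ee_pos: [633.0, 173.1, 92.2]
ee_rot: [180.0, 0.0, 94.8]
force: [-0.5, 0.1, -4.9]
gripper_width: 44.4
gripper_force: 40.0
```

```bash
python3 pic.py rp1 300 150; python3 look.py 4|grep -E "round"; python3 plan.py 1 0 0 0 0|head -1
```

```text
[632.94639898 173.05847707  92.05924402] [ 0.12760429 -1.10944438 -5.26011459]
round_stand_mid top [([127, 159], 0.72, [614, 382]), ([249, 156], 0.58, [615, -25])]
round_stand_mid scn [([401, 180], 0.74, [613, 396]), ([370, 190], 0.69, [616, 290])]
round_book1_mid top [([137, 157], 0.53, [620, 350])]
round_book1_mid scn [([392, 186], 0.96, [627, 355]), ([401, 180], 0.69, [614, 397])]
round_book2_mid top [([147, 153], 0.79, [636, 315])]
round_book2_mid scn [([381, 187], 0.92, [619, 325]), ([222, 229], 0.72, [603, -131])]
round_book3_mid top [([156, 154], 0.41, [631, 284])]
round_book3_mid scn []
round_loose_mid top [([188, 153], 0.6, [631, 177])]
round_loose_mid scn [([337, 200], 0.83, [620, 183]), ([223, 232], 0.41, [614, -135]), ([320, 164], 0.39, [461, 224])]
state 20.75 [632.9 173.   91.8] [-180.      0.     94.82] [ 0.9  0.4 -5. ] 44.492023624836236
```

View pics/rp1.png

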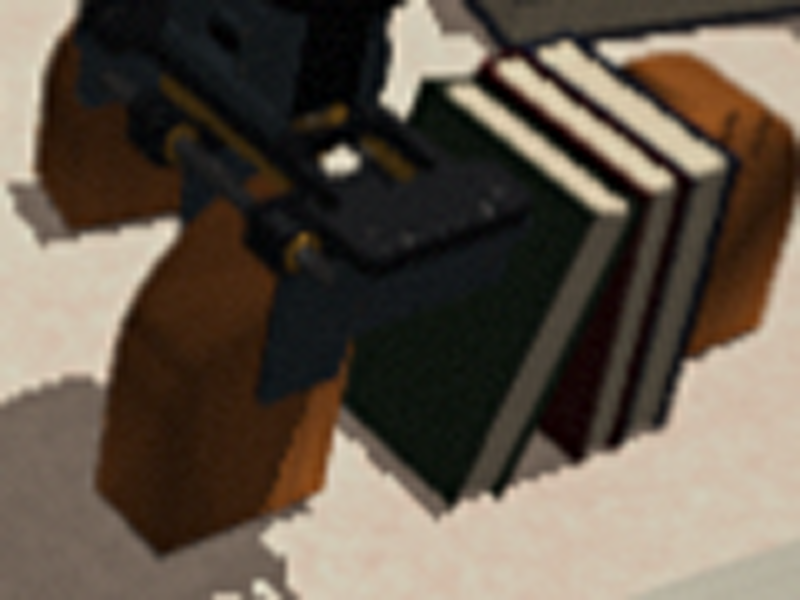

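The round end is held upright at (220,380), the slumped foot is at (450,505), and the gap is about 35 mm. Pushing.

Call:
step_arm:
  plan: [0.6, 0, 0.1, 0, 0, 0, 0.6, 0, 0.1, 0, 0, 0, 0.6, 0, 0, 0, 0, 0, 0.6, 0, 0, 0, 0, 0, 0.5, 0, 0, 0, 0, 0]

```text
time_s: 21.17
ee_pos: [630.4, 203.1, 89.8]
ee_rot: [180.0, -0.0, 94.8]
force: [-0.4, -0.1, -4.7]
gripper_width: 44.9
gripper_force: 40.0
```

Call:
step_arm:
  plan: [0.4, 0, 0, 0, 0, 0, 0.4, 0, 0, 0, 0, 0, 0.4, 0, 0, 0, 0, 0, 0.4, 0, 0, 0, 0, 0, 0.4, 0, 0, 0, 0, 0]

```text
time_s: 21.58
ee_pos: [628.7, 221.8, 89.6]
ee_rot: [-180.0, 0.0, 94.8]
force: [-0.3, -0.8, -6.2]
gripper_width: 44.5
gripper_force: 40.0
```

Call:
step_arm:
  plan: [0.3, 0, 0, 0, 0, 0, 0.3, 0, 0, 0, 0, 0, 0.3, 0, 0, 0, 0, 0, 0.3, 0, 0, 0, 0, 0, 0.2, 0, 0, 0, 0, 0]

```text
time_s: 22.0
ee_pos: [627.7, 236.2, 89.8]
ee_rot: [180.0, -0.0, 94.8]
force: [1.2, -1.3, -5.1]
gripper_width: 45.0
gripper_force: 40.0
```

Call:
step_arm:
  plan: [0.2, 0, 0, 0, 0, 0, 0.2, 0, 0, 0, 0, 0, 0.2, 0, 0, 0, 0, 0, 0.2, 0, 0, 0, 0, 0]

```text
time_s: 22.33
ee_pos: [627.0, 243.9, 89.8]
ee_rot: [180.0, 0.0, 94.8]
force: [-0.8, -1.0, -4.7]
gripper_width: 44.7
gripper_force: 40.0
```

Call:
step_arm:
  plan: [0.2, 0, 0, 0, 0, 0]

```text
time_s: 22.42
ee_pos: [626.8, 245.9, 89.8]
ee_rot: [180.0, 0.0, 94.8]
force: [0.5, -1.0, -5.5]
gripper_width: 44.7
gripper_force: 40.0
```

Call:
step_arm:
  plan: [0.2, 0, 0, 0, 0, 0]

```text
time_s: 22.5
ee_pos: [626.7, 247.9, 89.9]
ee_rot: [180.0, 0.0, 94.8]
force: [-0.2, -1.7, -5.3]
gripper_width: 45.0
gripper_force: 40.0
```

Call:
step_arm:
  plan: [0.2, 0, 0, 0, 0, 0]

```text
time_s: 22.58
ee_pos: [626.5, 249.9, 89.9]
ee_rot: [180.0, 0.0, 94.8]
force: [0.7, -1.5, -3.6]
gripper_width: 44.8
gripper_force: 40.0
```

Call:
step_arm:
  plan: [0.15, 0, 0, 0, 0, 0, 0.05, 0, 0, 0, 0, 0]

```text
time_s: 22.75
ee_pos: [626.3, 252.0, 89.8]
ee_rot: [180.0, 0.0, 94.8]
force: [0.4, -0.6, -4.9]
gripper_width: 44.7
gripper_force: 40.0
```

Call:
step_arm:
  plan: [0.15, 0, 0, 0, 0, 0, 0.05, 0, 0, 0, 0, 0]

```text
time_s: 22.92
ee_pos: [626.2, 253.2, 89.9]
ee_rot: [-180.0, 0.1, 94.8]
force: [1.1, -4.4, -3.8]
gripper_width: 45.0
gripper_force: 40.0
```

Call:
step_arm:
  plan: [0.15, 0, 0, 0, 0, 0, 0.05, 0, 0, 0, 0, 0]

```text
time_s: 23.08
ee_pos: [626.1, 254.1, 90.0]
ee_rot: [-180.0, 0.2, 94.9]
force: [0.6, -7.4, -2.9]
gripper_width: 45.2
gripper_force: 40.0
```

Call:
step_arm:
  plan: [0.1, 0, 0, 0, 0, 0, 0.1, 0, 0, 0, 0, 0]

```text
time_s: 23.25
ee_pos: [626.0, 255.6, 90.0]
ee_rot: [-180.0, 0.2, 94.8]
force: [-0.2, -7.0, -3.2]
gripper_width: 45.0
gripper_force: 40.0
```

The force has levelled off at 7 N, so the row is packed. Setting down and releasing.

Call:
step_arm:
  plan: [0, 0, 0.1, 0, 0, 0, 0, 0, 0.07, 0, 0, 0, 0, 0, 0, 0, 0, 0]

```text
time_s: 23.5
ee_pos: [626.2, 255.9, 88.5]
ee_rot: [180.0, 0.2, 94.8]
force: [-0.3, -7.0, -1.7]
gripper_width: 45.0
gripper_force: 40.0
```

Call:
step_arm:
  plan: [0, 0, 0, 0, 0, 0, 0, 0, 0, 0, 0, 0, 0, 0, 0, 0, 0, 0, 0, 0, 0, 0, 0, 0, 0, 0, 0, 0, 0, 0]
  hand: 9

```text
time_s: 23.92
ee_pos: [626.0, 258.3, 88.6]
ee_rot: [179.9, -0.0, 94.8]
force: [0.6, 0.1, -0.2]
gripper_width: 75.1
gripper_force: 0.0
```

Call:
step_arm:
  plan: [0, 0, 0, 0, 0, 0, 0, 0, -2, 0, 0, 0, 0, 0, -4, 0, 0, 0, 0, 0, -4, 0, 0, 0, 0, 0, -4, 0, 0, 0]

```text
time_s: 24.33
ee_pos: [625.4, 257.8, 229.4]
ee_rot: [-179.9, 0.0, 94.8]
force: [1.2, 0.4, -0.2]
gripper_width: 90.3
gripper_force: 0.0
```

Call:
step_arm:
  plan: [-3, 0, -2, 0, 0, 0, -4, 0, 0, 0, 0, 0, -4, 0, 0, 0, 0, 0, -4, 0, 0, 0, 0, 0, -3, 0, 0, 0, 0, 0]

```text
time_s: 24.75
ee_pos: [640.8, 75.7, 248.5]
ee_rot: [180.0, 0.1, 94.8]
force: [0.1, 0.5, -0.5]
gripper_width: 89.7
gripper_force: 0.0
```

Call:
step_arm:
  plan: [0, 0, 0, 0, 0, 0, 0, 0, 0, 0, 0, 0, 0, 0, 0, 0, 0, 0]

```text
time_s: 25.0
ee_pos: [640.9, 78.9, 248.2]
ee_rot: [180.0, -0.0, 94.8]
force: [0.3, 0.7, 0.3]
gripper_width: 90.2
gripper_force: 0.0
```

Run:
```python
from h import *
S=viewer.grab_frame("scene");T=viewer.grab_frame("top")
c=lambda p,u,v:cv2.resize(p["img"][v:v+75,u:u+100,::-1],(400,300),interpolation=cv2.INTER_CUBIC)
cv2.imwrite("pics/final.png",np.vstack([np.hstack([c(S,330,150),c(S,180,190)]),np.hstack([c(T,100,120),c(T,225,120)])]))
```

```text
(no output)
```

View pics/final.png

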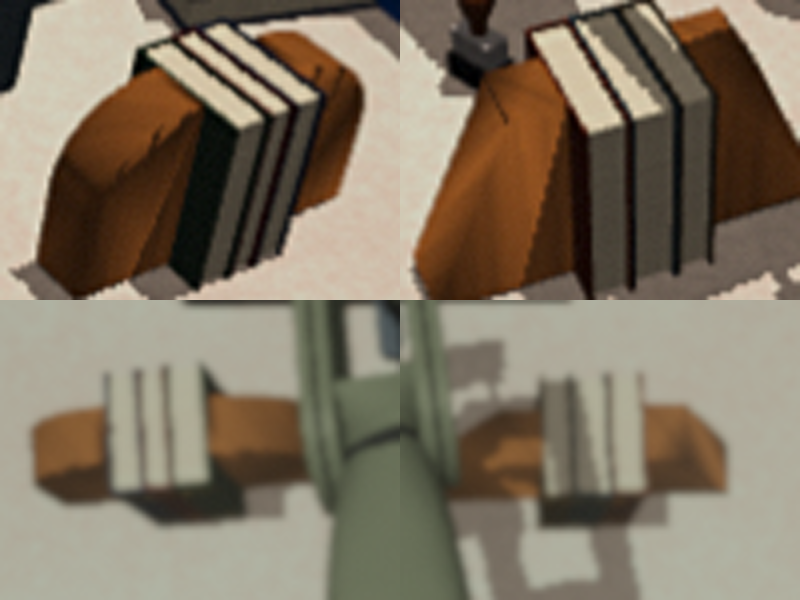

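Both rows stand upright and packed between matching book-ends, in line and square, with the arm clear of everything. Handing in.

```bash
python3 -c "
from workcell import env
print(env.job_done())"
```

```text
the job is handed in; nothing more can be done
None
```

I handed the job in at about 25 s of the 64 s: in the last pictures both rows stand upright and packed between their matching book-ends, but the hand-in returned no verdict.

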